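# Stop the sealing machine and open the cleaner jug

### The arm

A 6-joint arm with a two-finger parallel gripper is mounted at the origin on the work surface. World frame = base frame: x ahead of the robot, y to its left, z up, the work surface at z = 0. Lengths are in m, angles in rad, forces in N, time in s.
With the tool pointing down it reaches from about 0.325 to 0.775 m from the base axis. Payload 9.3 kg.
Tool frame: the origin (TCP) lies on the front face of the gripper's body, between the roots of the fingers; the fingertips stand 73 mm ahead of it and the grasp point (between the pads) lies 54 mm ahead of it; z points along the fingers, x is the direction in which the jaws open and shut, and the axes are right-handed (so a half turn about z gives the same grasp; the last joint's range is limited). The gripper opens to 85 mm and grips with 20 to 120 N. Pads are 22 mm wide; open, the fingers measure 114 mm over their backs; the gripper's body (76 mm by 85 mm) begins 54 mm behind the grasp point. The pads swing forward as they close: fully open they stand 13 mm farther back than shut.
Start: joints at [1.162, 0.259, 0.021, 1.334, 0, 1.418], TCP at [0.139, 0.532, 0.304] pointing down, gripper open.
Joint ranges: [-3.04, 3.04], [-0.91, 1.82], [-1.04, 1.36], [-1.92, 1.95], [-1.52, 1.45], [-3.14, 3.14]. Speed limits (rad/s): [2.22, 2.22, 2.79, 3.14, 3.14, 3.14].

### API

Orientations are given as a unit quaternion [w, x, y, z].
In Python, from plant import manip, imaging gives the robot as it stands. The module is installed in compiled form; this text tells all that it offers.
- The arm moves only by the shell command python3 -m creep 'ROWS' [FORCE]. ROWS is JSON, a list of rows, each a list of 7 numbers: the closure, from 0 (fully open) to 1 (shut), then the shift along the tool's x, y, z in mm, then the turn, a rotation vector about the tool's x, y, z in degrees. In form: [[jaw, x, y, z, ax, ay, az], ...]. A call has 1 to 12 rows; each row shifts and turns the commanded pose from where the row before left it, along the tool's axes as they then stand; what a row does not reach is not made up. A row lasts 1/10 s, in which the tool goes at most 50 mm and 8.59 degrees, less where a joint would pass 70% of its speed; a pose out of reach is approached as far as the arm can. A call with a gripper value outside its range is refused whole. The fingers move at their own pace and stop on an object; FORCE is the grip in N (left out, the last holds). Time passes only in rows, so rows that do not move let the fingers close. It gives the time, the measured TCP pose, the force and the opening at its end, in the units of the state.
- manip.sense(): the state, without advancing time (a new reading comes with each control period).
- imaging.grab_frame(name): name is "scene" or "top" or "wrist"; returns a dict with "pixels" (420x560x3 uint8, red, green, blue), "intrinsics" (3x3 intrinsics, pixels), "cam_to_world" (4x4, takes a point from camera to world coordinates); the wrist camera has in their place "tool_from_camera" (4x4, takes a point from camera to tool coordinates, whose origin is the TCP and whose axes are the tool frame's). Camera axes: x right, y down, z forward; pixel columns grow to the right and rows downward; lengths in m; the calibration is good to about 2 mm. A picture is of the moment at which its call begins: read the wrist's pose just before it. There is no depth.
- manip.close_job(): hands the job in, once; it reports no verdict.
Trained networks look in a picture, given as the dict that the camera call returned (one of the last four; its "shot" number tells which), for a name from the list of things; names that differ only in an ending like _2 or _b are one class to them, and where a whole thing is asked for, a point or a joint stands for the part that bears it (a point fixed in the world has none). Each returns a list of dicts, best first, with "score" (0 to 1); they miss things now and then, are a little off and sometimes report something else, mostly with a low value. They report only what shows in the picture. A call takes as long as a camera call.
- imaging.boxes_of(picture, thing): "centre" ([x, y, z] in m, in the coordinates of the camera as it stood for that picture, good to about 4 mm: the middle of the surface that is visible of it).
- imaging.pinpoint(picture, thing): "centre" ([x, y, z] in m, in the coordinates of the camera as it stood for that picture, good to about 4 mm: a listed point, or the origin of a listed thing).
The state is a dict: "t": time; "joint_pos": joint angles; "qvel": joint speeds; "joint_efforts": joint torques, N m; "tcp_pos": TCP position; "eef_rot": TCP orientation; "contact_force": force on the tool from outside, world axes, zero at the start; "moment": the same for the moment, N m; "opening": finger opening in m.
Only numpy, scipy, OpenCV 4.12 (cv2) and the standard library are available. Lean on these libraries where they do the work, as an engineer would, in place of code of your own. Each camera call takes 0.05 s, during which the arm holds its last target.

### The job

The packing run is over: first stop the sealing machine by pressing the round push button on its housing fully down and letting it spring back up. Then open the cleaner jug for the wipe-down: push its safety cap down, twist it anticlockwise (seen from above) while it is held down until it is free, and lift it off. Finish still gripping the cap, held level and still about 5 cm straight above the open neck, and leave everything else on the table where it stands.

Things in the scene. Friction and masses are not known exactly. Their poses are not given: they have to be found in the camera images.
- stop_top (a point): Centre of the top face of the sealing machine's stop button, its only push button: plain black, round, 30 mm across, in a flat steel collar 46 mm across. The top stands 128 mm above the table and 6 mm above the collar. Pressed straight down.
- stop (a joint): Travel of the stop button: 0 up, 0.006 (m) fully down. A spring resists with 1.5 N at first and 5 N fully down, and returns it when let go.
- sealer: Sealing machine, bolted down: grey-green housing 170 (x) x 150 (y) mm, flat top 110 mm above the table; origin centre of its underside. The button is at x -45, y -30 mm. A dial 38 mm across, 14 mm high (not to be touched) is at x -45, y +42. The jaws, up to 140 mm high, lie beyond x +100 mm, away from the robot.
- cap_center (a point): Centre (on the axis, half-way up) of the jug's safety cap: white, round, ribbed, 52 mm in diameter, 30 mm tall, about 35 g, z axis up. Closed, it lies 177 mm above the table. Grip it across the diameter in any direction; nothing is within 60 mm of its side, and the jug's flat top is 39 mm below its underside.
- seal (a joint): Spring-loaded seal in the neck, inside the cap: how far the cap is pushed down, 0 (closed, or cap off) to 0.011 (m, bottoms hard). It pushes back with 4 N at first, 10 N at 8 mm and 12 N at 11 mm. The cap can turn only while pushed down 6.5 mm or more; 8 to 9 mm is best. Above that it is locked against turning (3 degrees of play) and against lifting.
- jug_mouth (a point): Centre of the fixed top of the jug's neck (30 mm across), 177 mm above the table, hidden inside the cap while it is on (the closed cap's centre lies at this very point). Pushed down, the cap turns anticlockwise seen from above: free to lift after 40 degrees, hard stop at 80 degrees; turn it 60 degrees (1.05 rad) held down, then lift straight up.
- jug: Cleaner jug: white, rectangular, 104 (x) x 88 (y) mm, 123 mm tall without its central neck, side handle at +y reaching 82 mm from the axis. It stands in a steel holder bolted to the table, so it neither moves nor turns. Origin centre of its underside. x, y, z axes of cap and jug are parallel while closed.
- tape_roll: Bystander: loose roll of clear tape lying flat, 80 mm across, 24 mm high. Origin centre of underside.
- oil_bottle: Bystander: loose small round bottle, 48 mm across, 115 mm tall. Origin centre of underside.
- scraper: Bystander: loose spatula with black handle, 200 mm long, lying along its x axis. Origin at mid-length, underside.
- beaker: Bystander: loose steel cup, 70 mm across, 85 mm high. Origin centre of underside.
- spice_jar: Bystander: loose glass jar with steel lid, 64 mm across, 80 mm high. Origin centre of underside.

How it is judged:
By the outcome, as a careful person would: the job done as asked, in the order asked, and still so for the second after the job is handed in, while the arm keeps its last pose, push and grip.
It also fails if it takes over 51 s, if anything falls off the work surface, if the arm or the gripper's body presses on something with over 40 N, if the wrist force passes 120 N, or if a joint passes its speed limit or range.

## Working session

There is one attempt and no reset: what is moved stays moved. The work goes in short steps, Python scripts to look and compute and a shell command to move; the robot and the scene stay as the last step left them, time stands still between calls to the robot, and variables do not carry over. Pictures are saved under pics/ and viewed, and the job is handed in when it is done.

```bash
mkdir -p pics
cat > h.py <<'E'
import numpy as np, cv2
from scipy.spatial.transform import Rotation as R
from plant import manip, imaging
def grab(n,save=None):
    s=manip.sense(); p=imaging.grab_frame(n)
    if 'cam_to_world' in p: T=np.array(p['cam_to_world'])
    else:
        W=np.eye(4); q=s['eef_rot']; W[:3,:3]=R.from_quat([q[1],q[2],q[3],q[0]]).as_matrix(); W[:3,3]=s['tcp_pos']
        T=W@np.array(p['tool_from_camera'])
    if save: cv2.imwrite('pics/'+save,cv2.cvtColor(p['pixels'],cv2.COLOR_RGB2BGR))
    return p,T
def w(T,c): return (T@np.r_[c,1])[:3]
E
python3 - <<'E'
from h import *
np.set_printoptions(precision=4,suppress=True)
s=manip.sense(); print({k:np.round(v,4) for k,v in s.items()})
for n in ['scene','top','wrist']:
    p,T=grab(n,n+'0.png')
    print(n, p['intrinsics'][0], T.tolist())
    for th in ['stop_top','cap_center','jug_mouth','sealer','jug','tape_roll','oil_bottle','scraper','beaker','spice_jar']:
        r=imaging.pinpoint(p,th)
        print(n,th,[(round(d['score'],2),w(T,d['centre'])) for d in r[:2]])
E
```

```text
{'t': np.float64(0.0), 'joint_pos': array([1.1624, 0.2592, 0.0208, 1.3337, 0.    , 1.4182]), 'qvel': array([-0.0007, -0.0007, -0.    , -0.0003, -0.0006,  0.0018]), 'joint_efforts': array([  0.0018, -55.5643,  34.4532,   0.0138,  -0.0001,  -0.    ]), 'tcp_pos': array([0.1391, 0.5319, 0.3033]), 'eef_rot': array([ 0.0003,  0.7915,  0.6111, -0.0006]), 'contact_force': array([ 0.3868, -0.3058,  0.1648]), 'moment': array([-0.0104, -0.0243,  0.0192]), 'opening': np.float64(0.0854)}
scene [403.9813   0.     283.964 ] [[0.13963191732426333, 0.6796659798077213, -0.7201090775405906, 1.3924375819779642], [0.9899790021073712, -0.08033612654334105, 0.11613648073928379, -0.14366253503249754], [0.021083240994776476, -0.7291092254690119, -0.684072535836028, 0.9189367298135929], [0.0, 0.0, 0.0, 1.0]]
scene stop_top [(0.41, array([ 0.5322, -0.2734,  0.1374]))]
scene cap_center [(0.72, array([0.5643, 0.2618, 0.1741]))]
scene jug_mouth [(0.67, array([0.5688, 0.2633, 0.1758])), (0.43, array([ 0.5742, -0.2379, -0.0003]))]
scene sealer [(0.78, array([ 0.5737, -0.2358,  0.0024]))]
scene jug [(0.97, array([ 0
[... 1089 characters left out ...]
 array([ 0.7098, -0.0002,  0.001 ]))]
top scraper [(0.69, array([ 0.568 , -0.0122,  0.0029]))]
top beaker [(0.63, array([ 0.4679,  0.4567, -0.0008]))]
top spice_jar [(0.62, array([ 0.4576, -0.4474, -0.0032]))]
wrist [345.8134   0.     283.6204] [[0.2544201667058542, 0.9307064816211146, 0.2627847481148989, 0.07336311694653826], [0.9670936940567972, -0.2447331130526819, -0.06953768971659197, 0.5487572653520209], [-0.0004070490672659473, 0.27182926340625785, -0.9623454088148743, 0.3742159136512031], [0.0, 0.0, 0.0, 1.0]]
wrist stop_top []
wrist cap_center []
wrist jug_mouth []
wrist sealer []
wrist jug []
wrist tape_roll []
wrist oil_bottle []
wrist scraper []
wrist beaker []
wrist spice_jar []
```

View pics/scene0.png

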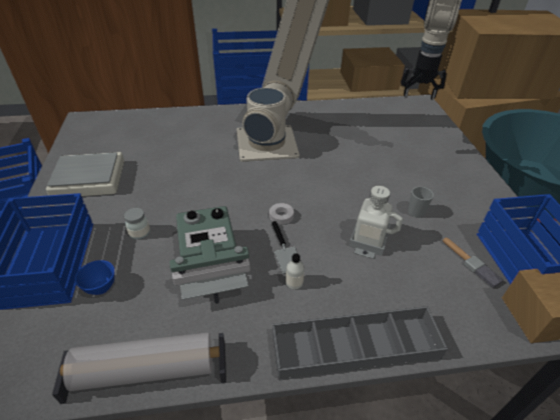

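View pics/top0.png

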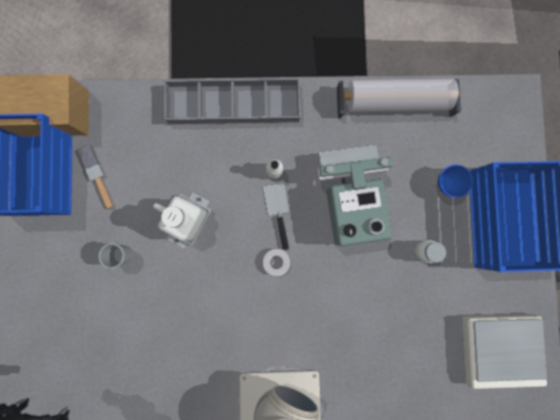

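Run:
```python
import cv2,numpy as np
a=cv2.imread('pics/top0.png'); b=cv2.imread('pics/scene0.png')
f=lambda im,x,y,w,h:cv2.resize(im[y:y+h,x:x+w],(400,400*h//w),interpolation=cv2.INTER_CUBIC)
t=f(a,315,175,80,80);u=f(a,150,185,70,70)
v=f(b,165,195,90,90);z=f(b,345,175,70,70)
cv2.imwrite('pics/crop.png',cv2.resize(np.vstack([np.hstack([t,u]),np.hstack([v,z])]),(600,600)))
```

```text
(no output)
```

View pics/crop.png

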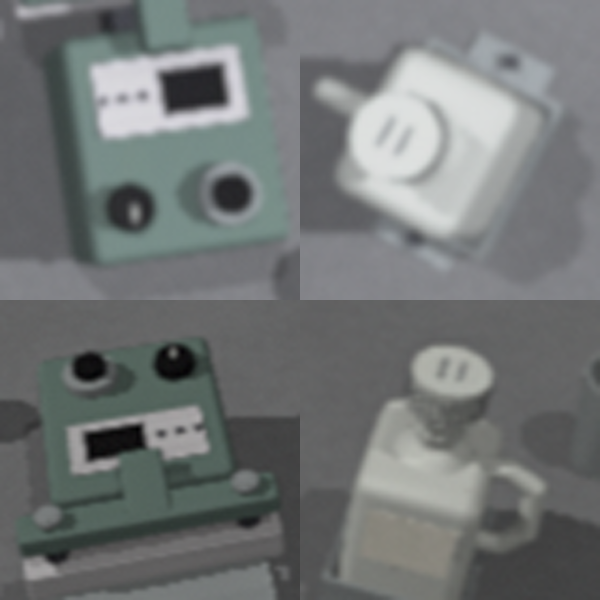

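```bash
cat >> h.py <<'E'
def ray(p,T,u,v,z):
    d=T[:3,:3]@np.linalg.inv(np.array(p['intrinsics']))@[u,v,1]; o=T[:3,3]
    return o+d*(z-o[2])/d[2]
def pose():
    s=manip.sense(); q=s['eef_rot']; return np.array(s['tcp_pos']), R.from_quat([q[1],q[2],q[3],q[0]]),s
E
python3 - <<'E'
from h import *
p,T=grab('top'); print(ray(p,T,376.6,226.7,.128),ray(p,T,172.2,217,.192))
p,T=grab('scene'); print(ray(p,T,165+90*.3,195+366*0-0+ (366-300)*.3,.128),ray(p,T,345+152*70/300,175+72*70/300,.192))
t,r,s=pose(); print(r.as_matrix())
E
```

```text
[ 0.52955018 -0.27136322  0.128     ] [0.56465575 0.26105743 0.192     ]
[ 0.53465934 -0.26894032  0.128     ] [0.57085154 0.26181301 0.192     ]
[[ 2.53062969e-01  9.67449809e-01  9.95823602e-06]
 [ 9.67449810e-01 -2.53062969e-01  1.21058263e-06]
 [ 3.69123870e-06  9.32773991e-06 -1.00000000e+00]]
```

```bash
python3 -m creep '[[1,-14,17,0,0,0,0],[1,-28,34,0,0,0,0],[1,-28,34,0,0,0,0],[1,-28,34,0,0,0,0],[1,-28,34,0,0,0,0],[1,-28,34,0,0,0,0],[1,-28,34,0,0,0,0],[1,-28,34,0,0,0,0],[1,-28,34,0,0,0,0],[1,-28,34,0,0,0,0],[1,-28,34,0,0,0,0],[1,-28,34,0,0,0,0]]' 40
python3 - <<'E'
from h import *
t,r,s=pose(); print(t, r.inv().apply(np.array([.48,-.25,.30])-t)*1000)
E
```

```text
t: 2.95
tcp_pos: [0.4367, 0.1199, 0.3041]
eef_rot: [0.0, 0.792, 0.611, 0.0]
contact_force: [0.6, -0.2, -0.3]
opening: 0.0004
[0.43668389 0.11990524 0.30412351] [-346.88413293  135.5647193     4.09623108]
```

```bash
python3 -m creep '[[1,-31,12,0,0,0,0],[1,-31,12,0,0,0,0],[1,-31,12,0,0,0,0],[1,-31,12,0,0,0,0],[1,-31,12,0,0,0,0],[1,-31,12,0,0,0,0],[1,-31,12,0,0,0,0],[1,-31,12,0,0,0,0],[1,-31,12,0,0,0,0],[1,-31,12,0,0,0,0],[1,-31,12,0,0,0,0],[1,0,0,0,0,0,0]]'
python3 - <<'E'
from h import *
p,T=grab('wrist','w1.png')
for th in ['stop_top','sealer']:
    print([(round(d['score'],2),w(T,d['centre'])) for d in imaging.pinpoint(p,th)])
t,r,s=pose(); print(t, r.inv().apply(np.array([.531,-.27,.231])-t)*1000)
E
```

```text
t: 4.15
tcp_pos: [0.4777, -0.245, 0.3032]
eef_rot: [0.0, 0.792, 0.61, -0.0]
contact_force: [0.1, -0.4, 0.2]
opening: 0.0002
[]
[(0.61, array([ 0.57523646, -0.23910839,  0.00068362]))]
[ 0.47720455 -0.24133315  0.30372761] [-14.12981044  59.34212629  72.69047517]
```

View pics/w1.png

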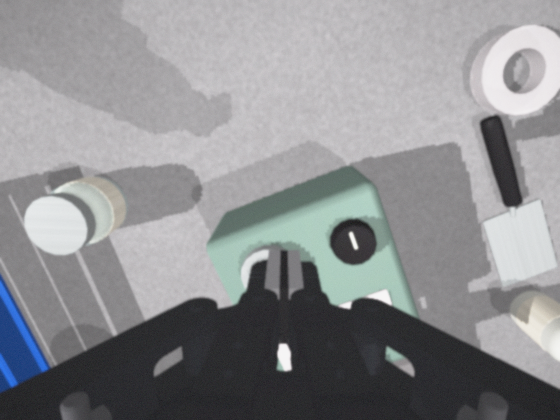

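```bash
python3 -m creep '[[1,-7,30,0,0,0,0],[1,-7,29,0,0,0,0],[1,0,0,0,0,0,0],[1,0,0,0,0,0,0]]'
python3 - <<'E'
from h import *
p,T=grab('wrist','w2.png')
for th in ['stop_top','sealer']:
    print([(round(d['score'],2),w(T,d['centre'])) for d in imaging.pinpoint(p,th)])
t,r,s=pose(); print(t, r.inv().apply(np.array([.531,-.27,.231])-t)*1000)
print(T.tolist(),np.array(p['intrinsics']).tolist())
E
```

```text
t: 4.7
tcp_pos: [0.531, -0.269, 0.3036]
eef_rot: [-0.001, 0.791, 0.612, -0.0]
contact_force: [-0.6, 0.4, 1.3]
opening: 0.0002
[(0.55, array([ 0.53391026, -0.27019107,  0.13162322]))]
[(0.72, array([ 0.57314418, -0.23838228,  0.00062735]))]
[ 0.53033918 -0.26908027  0.30434081] [-0.72094824  0.86441544 73.34091264]
[[0.25313446618109103, 0.9312563918194097, 0.2620772304621438, 0.46526386954422405], [0.9674311039899948, -0.24367825731230594, -0.06854170953468616, -0.2524442150165501], [3.261768984492832e-05, 0.27089193345083434, -0.96260976482028, 0.3739778648255972], [0.0, 0.0, 0.0, 1.0]] [[345.81338393645495, 0.0, 283.62036750997754], [0.0, 345.81338393645495, 207.9545165764027], [0.0, 0.0, 1.0]]
```

View pics/w2.png

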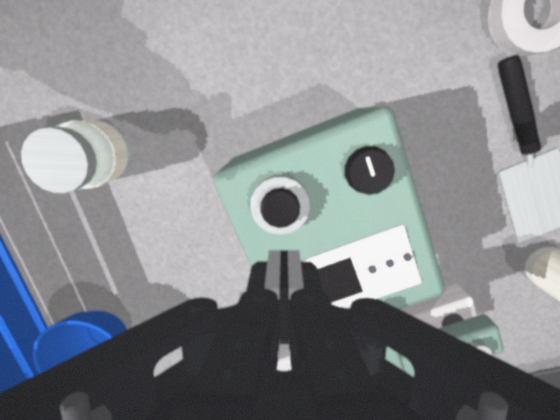

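Run:
```python
from h import *
p,T=grab('wrist')
q=ray(p,T,280.5,207.5,.128); t,r,s=pose(); print(q, t,r.inv().apply(q-t)*1000,s['contact_force'])
```

```text
[ 0.53099135 -0.2723954   0.128     ] [ 0.53036793 -0.26927154  0.30440773] [ -2.84786621   1.3318676  176.40847421] [ 0.04882759 -0.07198881  0.61718735]
```

```bash
python3 -m creep '[[1,-1,1,20,0,0,0],[1,-1,0,30,0,0,0],[1,0,0,25,0,0,0],[1,0,0,17,0,0,0],[1,0,0,0,0,0,0],[1,0,0,0,0,0,0]]'
python3 -m creep '[[1,0,0,3,0,0,0],[1,0,0,3,0,0,0],[1,0,0,2,0,0,0],[1,0,0,2,0,0,0],[1,0,0,0,0,0,0]]'
```

```text
t: 5.5
tcp_pos: [0.5312, -0.2722, 0.2128]
eef_rot: [0.0, 0.792, 0.611, 0.0]
contact_force: [1.3, 0.7, 1.5]
opening: -0.0005
t: 6.0
tcp_pos: [0.5315, -0.2724, 0.202]
eef_rot: [0.0, 0.792, 0.611, 0.0]
contact_force: [0.7, -0.7, 3.2]
opening: -0.0001
```

```bash
python3 -m creep '[[1,0,0,2,0,0,0],[1,0,0,2,0,0,0],[1,0,0,0,0,0,0]]'
python3 -m creep '[[1,0,0,1.5,0,0,0],[1,0,0,1,0,0,0],[1,0,0,0,0,0,0]]'
```

```text
t: 6.3
tcp_pos: [0.5315, -0.2724, 0.1987]
eef_rot: [0.001, 0.792, 0.611, 0.0]
contact_force: [-0.3, 1.0, 8.5]
opening: -0.0001
t: 6.6
tcp_pos: [0.5315, -0.2724, 0.1983]
eef_rot: [0.002, 0.791, 0.611, 0.0]
contact_force: [-5.7, 3.8, 27.0]
opening: 0.0003
```

```bash
python3 -m creep '[[1,0,0,-3,0,0,0],[1,0,0,-6,0,0,0],[1,0,0,-15,0,0,0],[1,0,0,-30,0,0,0],[1,0,0,-30,0,0,0],[1,0,0,-22,0,0,0],[0,0,0,0,0,0,0],[0,0,0,0,0,0,0]]'
python3 - <<'E'
from h import *
p,T=grab('wrist','w3.png')
t,r,s=pose(); print(t, r.inv().apply(np.array([.49,.05,.32])-t)*1000, r.inv().apply(np.array([.567,.262,.32])-np.array([.49,.05,.32]))*1000, s['joint_pos'],s['contact_force'])
E
```

```text
t: 7.4
tcp_pos: [0.5314, -0.2723, 0.301]
eef_rot: [-0.0, 0.792, 0.611, -0.0]
contact_force: [-0.6, 0.6, 0.2]
opening: 0.0281
[ 0.53117189 -0.2721667   0.300295  ] [ 301.27244034 -121.39020658  -19.34236898] [2.24585137e+02 2.08448296e+01 9.56325326e-02] [-6.14037192e-01  3.41485266e-01  1.31561581e-01  1.36254265e+00
 -1.49595627e-05 -3.58194293e-01] [ 1.46386336  0.32170757 -1.32713732]
```

View pics/w3.png

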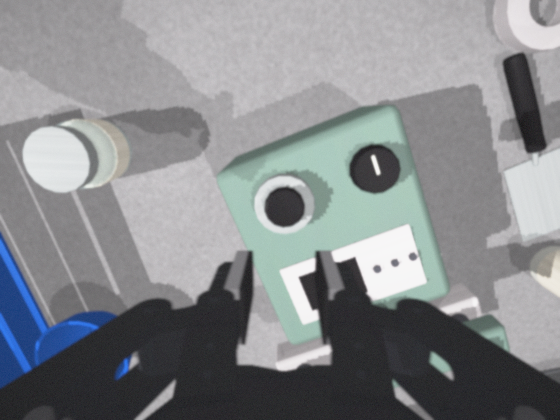

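```bash
python3 -m creep '[[0,15,-6,-9,0,0,0],[0,28,-11,-10,0,0,0],[0,28,-11,0,0,0,0],[0,28,-11,0,0,0,0],[0,28,-11,0,0,0,0],[0,28,-11,0,0,0,0],[0,28,-11,0,0,0,0],[0,28,-11,0,0,0,0],[0,28,-11,0,0,0,0],[0,28,-11,0,0,0,0],[0,28,-11,0,0,0,0],[0,10,-5,0,0,0,0]]'
python3 -m creep '[[0,28,2,0,0,0,0],[0,32,3,0,0,0,0],[0,32,3,0,0,0,0],[0,32,3,0,0,0,0],[0,32,3,0,0,0,0],[0,32,3,0,0,0,0],[0,25,3,0,0,0,0],[0,11,1,0,0,0,0],[0,0,0,0,0,0,0],[0,0,0,0,0,0,0]]'
python3 - <<'E'
from h import *
p,T=grab('wrist','w4.png')
print([(round(d['score'],2),w(T,d['centre'])) for d in imaging.pinpoint(p,'cap_center')])
t,r,s=pose(); print(t, r.inv().apply(np.array([.566,.262,.177])-t)*1000)
E
```

```text
t: 8.65
tcp_pos: [0.4903, 0.056, 0.3202]
eef_rot: [-0.001, 0.791, 0.612, -0.0]
contact_force: [0.3, -0.6, -0.4]
opening: 0.0856
t: 9.65
tcp_pos: [0.5682, 0.2641, 0.3202]
eef_rot: [-0.0, 0.792, 0.611, -0.0]
contact_force: [-0.0, 0.5, -0.4]
opening: 0.0853
[(0.98, array([0.56809371, 0.26573923, 0.17364922]))]
[0.56821164 0.26368845 0.32067108] [ -2.16692665  -1.72779839 143.67129667]
```

View pics/w4.png

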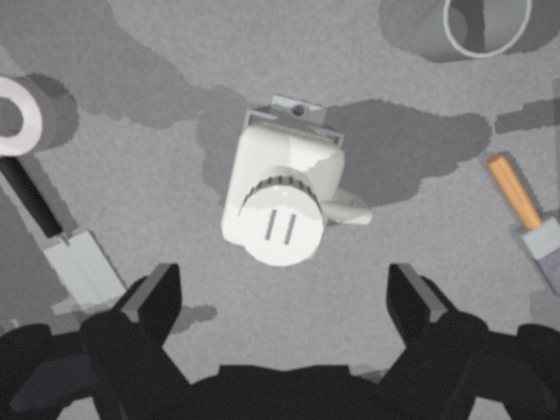

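Run:
```python
from h import *
p,T=grab('wrist')
q=ray(p,T,282,225,.192); t,r,s=pose(); print(q, t,r.inv().apply(q-t)*1000,s['joint_pos'])
```

```text
[0.56690249 0.26226643 0.192     ] [0.56826052 0.26370522 0.32075137] [ -1.73431695  -0.98234427 128.75114074] [ 3.00691904e-01  3.89693180e-01  2.56594428e-01  1.43748005e+00
 -1.56732928e-04  5.57588929e-01]
```

```bash
python3 -m creep '[[0,-1.5,-1,15,0,0,0],[0,0,0,25,0,0,0],[0,0,0,25,0,0,0],[0,0,0,17,0,0,0],[0,0,0,10,0,0,0],[0,0,0,0,0,0,0]]'
python3 - <<'E'
from h import *
p,T=grab('wrist','w5.png')
E
```

```text
t: 10.4
tcp_pos: [0.5668, 0.2628, 0.2275]
eef_rot: [-0.0, 0.792, 0.611, -0.001]
contact_force: [0.2, -0.8, 0.6]
opening: 0.0851
```

View pics/w5.png

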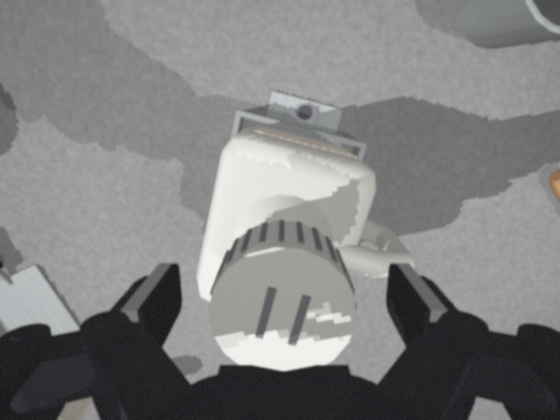

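```bash
python3 -m creep '[[0.6,0,0,0,0,0,0],[0.6,0,0,0,0,0,0],[0.6,0,0,0,0,0,0],[0.6,0,0,0,0,0,0],[0.6,0,0,0,0,0,0],[0.6,0,0,0,0,0,0]]' 80
python3 -m creep '[[1,0,0,0,0,0,0],[1,0,0,0,0,0,0],[1,0,0,0,0,0,0]]' 80
python3 - <<'E'
from h import *
t,r,s=pose();print(t,s['contact_force'],s['moment'],s['opening'])
E
```

```text
t: 11.05
tcp_pos: [0.5674, 0.2632, 0.2293]
eef_rot: [0.001, 0.792, 0.611, 0.0]
contact_force: [-1.2, -5.0, 6.3]
opening: 0.0496
t: 11.35
tcp_pos: [0.5674, 0.2632, 0.2293]
eef_rot: [0.001, 0.792, 0.611, 0.0]
contact_force: [-0.9, -4.5, 5.2]
opening: 0.0499
[0.56736504 0.26317527 0.22925857] [-0.87325785 -4.46446837  5.16545887] [-0.95077868  0.1780861   0.03853284] 0.04992370182056914
```

```bash
python3 -m creep '[[1,0,0,2,0,0,0],[1,0,0,2,0,0,0],[1,0,0,2,0,0,0],[1,0,0,0,0,0,0],[1,0,0,0,0,0,0]]'
python3 - <<'E'
from h import *
t,r,s=pose();print(t,s['contact_force'],s['moment'],s['opening'])
E
```

```text
t: 11.85
tcp_pos: [0.5674, 0.2632, 0.2234]
eef_rot: [0.001, 0.792, 0.611, 0.0]
contact_force: [-1.1, -4.5, 7.3]
opening: 0.0498
[0.56737503 0.26317552 0.22338487] [-1.10997047 -4.54312092  7.31023741] [-0.92254918  0.22064775  0.08270742] 0.0497943168780298
```

```bash
python3 -m creep '[[1,0,0,1.5,0,0,0],[1,0,0,0,0,0,0],[1,0,0,0,0,0,0]]'; python3 -m creep '[[1,0,0,0,0,0,0]]'
python3 - <<'E'
from h import *
f=[]
for i in range(3):
    p,T=grab('wrist','w6.png'); f.append(manip.sense()['contact_force'])
print(np.array(f))
E
```

```text
t: 12.15
tcp_pos: [0.5674, 0.2632, 0.2221]
eef_rot: [0.001, 0.792, 0.611, 0.001]
contact_force: [-1.8, -4.6, 6.7]
opening: 0.0499
t: 12.25
tcp_pos: [0.5674, 0.2632, 0.2221]
eef_rot: [0.001, 0.792, 0.611, 0.001]
contact_force: [-1.7, -4.6, 8.3]
opening: 0.0499
[[-1.97161768 -5.6201101   8.78338495]
 [-2.12440164 -5.13930899  8.42551651]
 [-1.13635102 -5.27724885  8.28231289]]
```

View pics/w6.png

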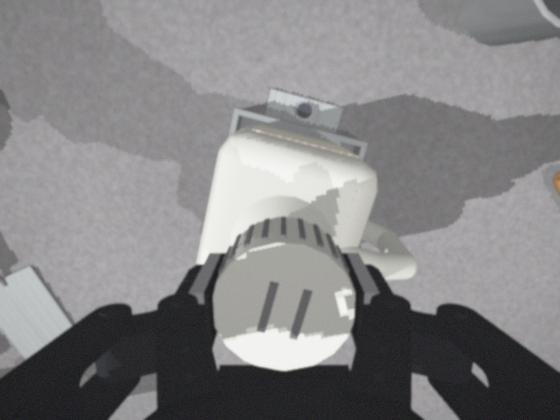

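```bash
python3 -m creep '[[1,0,0,1.6,0,0,0],[1,0,0,0,0,0,0],[1,0,0,0,0,0,0]]'
python3 - <<'E'
from h import *
f=[]
for i in range(4):
    p,T=grab('wrist'); f.append(manip.sense()['contact_force'][2])
print(np.mean(f),manip.sense()['tcp_pos'],manip.sense()['moment'])
E
python3 -m creep '[[1,0,0,0,0,0,-2],[1,0,0,0,0,0,-3],[1,0,0,0,0,0,0]]'
python3 - <<'E'
from h import *
print(manip.sense()['tcp_pos'],manip.sense()['moment'],manip.sense()['contact_force'])
E
```

```text
t: 12.7
tcp_pos: [0.5674, 0.2632, 0.2207]
eef_rot: [0.001, 0.792, 0.611, 0.001]
contact_force: [-1.9, -6.2, 10.0]
opening: 0.0499
9.424569964471132 [0.56735469 0.26318029 0.22068948] [-1.0222611   0.39829243  0.01101692]
t: 13.2
tcp_pos: [0.5673, 0.2637, 0.2208]
eef_rot: [0.0, 0.764, 0.646, 0.001]
contact_force: [-2.6, -2.7, 10.3]
opening: 0.0498
[0.56731582 0.2636804  0.22077695] [-0.45016426  0.47770213  0.105607  ] [-2.63568105 -2.66570837 10.33579561]
```

```bash
python3 -m creep '[[1,0,0,0.2,0,0,-5],[1,0,0,0,0,0,-5],[1,0,0,0,0,0,-5],[1,0,0,0,0,0,0]]'
python3 - <<'E'
from h import *
p,T=grab('wrist','w7.png')
print(manip.sense()['tcp_pos'],manip.sense()['moment'],manip.sense()['contact_force'])
E
```

```text
t: 13.6
tcp_pos: [0.5672, 0.2638, 0.2206]
eef_rot: [0.0, 0.672, 0.74, 0.001]
contact_force: [-2.9, -1.6, 10.8]
opening: 0.05
[0.56726157 0.26381584 0.22061553] [-0.32851438  0.562822    0.06455135] [-3.08725107 -1.24490797  9.94789949]
```

View pics/w7.png

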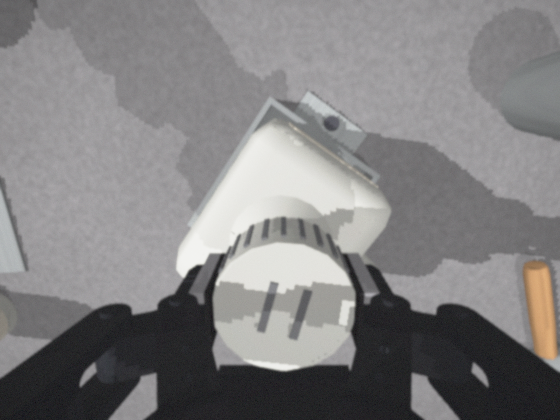

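```bash
python3 -m creep '[[1,0,0,0,0,0,-5],[1,0,0,0,0,0,-5],[1,0,0,0,0,0,-5],[1,0,0,0,0,0,-5],[1,0,0,0,0,0,-5],[1,0,0,0,0,0,-5],[1,0,0,0,0,0,-5],[1,0,0,0,0,0,-5],[1,0,0,0,0,0,0],[1,0,0,0,0,0,0]]'
python3 - <<'E'
from h import *
p,T=grab('wrist','w8.png')
t,r,s=pose();print(t,r.as_euler('ZYX',degrees=True),s['moment'],s['contact_force'],s['joint_pos'])
E
```

```text
t: 14.65
tcp_pos: [0.5675, 0.264, 0.2207]
eef_rot: [0.001, 0.38, 0.925, 0.001]
contact_force: [-1.2, -0.6, 9.9]
opening: 0.0502
[0.56751102 0.26400574 0.22075845] [1.35366613e+02 5.37498421e-02 1.79834650e+02] [-0.10941911  0.30835044  0.05482723] [-2.15415683 -0.79658398 11.01587724] [ 3.01265932e-01  4.18225152e-01  4.68571542e-02  1.19644079e+00
  5.32037395e-04 -4.90531388e-01]
```

View pics/w8.png

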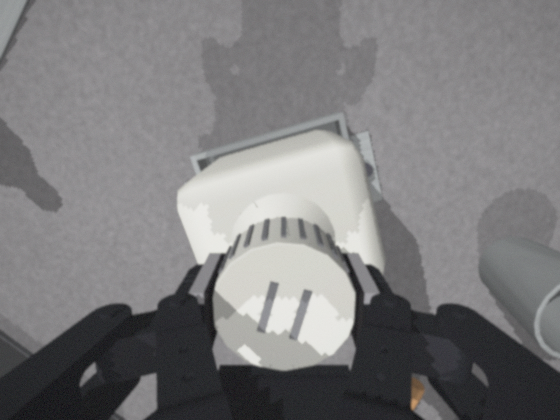

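```bash
python3 -m creep '[[1,0,0,-3,0,0,0],[1,0,0,-4,0,0,0],[1,0,0,-4,0,0,0],[1,0,0,-4,0,0,0],[1,0,0,0,0,0,0]]'
python3 - <<'E'
from h import *
t,r,s=pose();print(t,r.as_euler('ZYX',degrees=True),s['moment'],s['contact_force'])
E
```

```text
t: 15.2
tcp_pos: [0.5672, 0.2637, 0.2344]
eef_rot: [0.0, 0.38, 0.925, 0.0]
contact_force: [0.5, 0.6, 0.2]
opening: 0.0497
[0.56716962 0.26372203 0.23437111] [ 1.35351071e+02 -3.18204514e-03  1.79978007e+02] [-0.00031831  0.01284521  0.03375484] [0.47517196 0.5788786  0.23522454]
```

Free, no resistance. Lift the remaining 44 mm.

```bash
python3 -m creep '[[1,0,0,-6,0,0,0],[1,0,0,-9,0,0,0],[1,0,0,-10,0,0,0],[1,0,0,-10,0,0,0],[1,0,0,-6,0,0,0],[1,0,0,-3,0,0,0],[1,0,0,0,0,0,0],[1,0,0,0,0,0,0],[1,0,0,0,0,0,0],[1,0,0,0,0,0,0]]'
python3 - <<'E'
from h import *
for n in ['scene','top','wrist']:
    p,T=grab(n,n+'9.png')
    for th in ['cap_center','jug_mouth','stop_top','tape_roll','oil_bottle','scraper','beaker','spice_jar']:
        print(n,th,[(round(d['score'],2),np.round(w(T,d['centre']),4)) for d in imaging.pinpoint(p,th)[:1]])
t,r,s=pose();print(t,r.as_euler('ZYX',degrees=True),s['contact_force'],s['opening'],s['t'])
b=cv2.imread('pics/scene9.png')[120:260,330:450]; cv2.imwrite('pics/s9c.png',cv2.resize(b,(514,600),interpolation=cv2.INTER_CUBIC))
E
```

```text
t: 16.2
tcp_pos: [0.5671, 0.2635, 0.2777]
eef_rot: [-0.0, 0.38, 0.925, -0.0]
contact_force: [-0.8, 0.3, -0.3]
opening: 0.0501
scene cap_center [(0.6, array([0.5648, 0.2619, 0.2263]))]
scene jug_mouth [(0.58, array([0.5669, 0.261 , 0.178 ]))]
scene stop_top [(0.41, array([ 0.5349, -0.2713,  0.1332]))]
scene tape_roll [(0.86, array([0.436 , 0.0007, 0.0018]))]
scene oil_bottle [(0.81, array([ 0.7137, -0.0023, -0.0023]))]
scene scraper [(0.9, array([ 0.5688, -0.009 , -0.0028]))]
scene beaker [(0.85, array([ 0.4699,  0.4544, -0.0023]))]
scene spice_jar [(0.74, array([ 0.4518, -0.4544, -0.0024]))]
top cap_center [(0.69, array([0.5682, 0.2609, 0.2275]))]
top jug_mouth [(0.87, array([0.5627, 0.2634, 0.1775]))]
top stop_top [(0.55, array([ 0.5284, -0.2693,  0.1305]))]
top tape_roll [(0.73, array([0.4347, 0.0015, 0.0061]))]
top oil_bottle [(0.57, array([7.06e-01, 8.00e-04, 3.00e-04]))]
top scraper [(0.76, array([ 0.5736, -0.0125,  0.0017]))]
top beaker [(0.69, array([ 5.683e-01,  2.639e-01, -1.000e-04]))]
top spice_jar [(0.93, array([ 0.4602, -0.4481, -0.0064]))]
wrist cap_center [(0.88, array([0.5675, 0.2655, 0.2228]))]
wrist jug_mouth []
wrist stop_top []
wrist tape_roll []
wrist oil_bottle []
wrist scraper []
wrist beaker [(0.59, array([0.4695, 0.4535, 0.    ]))]
wrist spice_jar []
[0.56712657 0.2635972  0.27806911] [ 1.35345993e+02 -2.57964314e-03 -1.79998869e+02] [ 0.77476812 -0.48799719 -0.47852656] 0.04995703066704141 17.55
```

View pics/s9c.png

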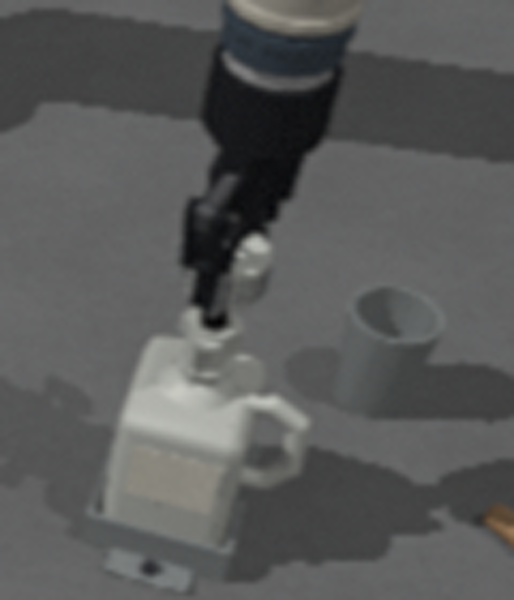

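View pics/wrist9.png

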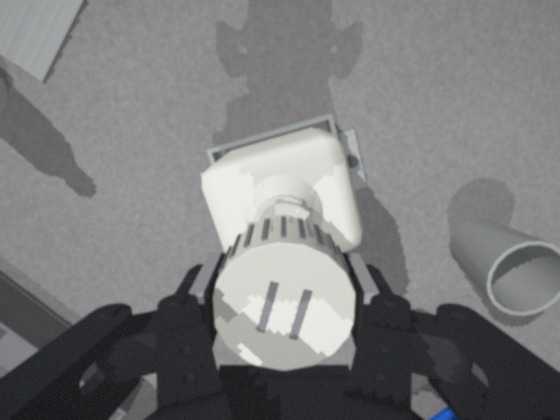

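View pics/scene9.png

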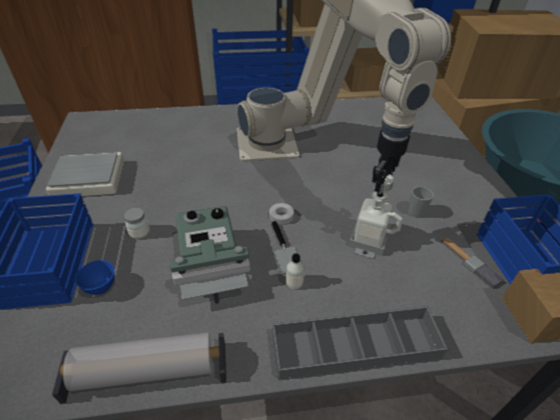

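The scene picture shows the cap in the jaws at about (385,182), clear of the open neck, with the bystanders where they stood. The wrist picture shows the cap level and unslipped at (285,300), with the neck visible below it.

```bash
python3 -c "
from plant import manip
print(manip.close_job())"
```

```text
the job is handed in; nothing more can be done
None
```

I carried out the whole job in the order asked and handed it in at about 17.6 s of the 51 s allowed. No verdict was reported.

- **Stop button:** I pressed it to its hard stop, where the wrist force rose to about 27 N and travel stopped. I then released it. Picture and detection afterwards agree with it being back up, although I can't read the joint directly.
- **Cap:** I gripped it with 80 N and pushed it down about 8 mm, with 9.4–11 N pushing back. I turned it 60° anticlockwise with little torque and no slip visible in the pictures. It then lifted off with no resistance.
- **Final state:** The cap is still gripped, with an opening of 50 mm and a tool tilt under 0.01°. Its centre is at about z = 0.223–0.228 m, 46–50 mm above the neck and within a few mm sideways.
- **Bystanders:** All five came up in their starting places, within detector scatter.

One check disagreed. In the last top view, the beaker was reported at the jug's position. The scene and wrist views both put it in its original place, so I treated that as a misdetection.

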